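# Put the capped bottles in their holders on the shower shelf

## Robot

A 6-joint arm with a two-finger parallel gripper is mounted at the origin on the work surface. World frame = base frame: x ahead of the robot, y to its left, z up, the work surface at z = 0. Lengths are in m, angles in rad, forces in N, time in s.
With the tool pointing down it reaches from about 0.35 to 0.85 m from the base axis. Payload 8.1 kg.
Tool frame: the origin (TCP) lies between the finger pads; the fingertips stand 14 mm ahead of it and the grasp point (between the pads) lies 5 mm behind it (robot.tip_reach is the z of the fingertips in the tool frame, in m); z points along the fingers, y is the line along which they close (so a half turn about z gives the same grasp; the last joint's range is limited). The gripper opens to 93 mm and grips with 3 to 60 N. Pads are 15 mm wide; open, the fingers measure 128 mm over their backs; the gripper's body (75 mm by 188 mm) begins 65 mm behind the grasp point.
Start: joints at [1.047, 0.13, 1.488, -0, 1.523, -0.085], TCP at [0.255, 0.543, 0.233] pointing down, gripper open.
Joint ranges: [-2.96, 2.96], [-0.89, 2.26], [0.02, 2.5], [-1.34, 4.48], [0, 2.73], [-2.66, 2.66]. Speed limits (rad/s): [2.39, 2.39, 2.79, 3.14, 3.14, 3.14].

## Interface

Orientations are given as a rotation vector (axis times angle).
In Python, from plant import robot gives the robot as it stands. The module is installed in compiled form; this text tells all that it offers.
- The arm moves only by the shell command python3 -m handwheel 'ROWS' [FORCE]. ROWS is JSON, a list of rows, each a list of 7 numbers: the closure, from -1 (fully open) to 1 (shut), then the shift along the tool's x, y, z each as a share of 100 cm, from -1 to 1, then the turn, a rotation vector about the tool's x, y, z each as a share of 180 degrees, from -1 to 1. In form: [[grip, tx, ty, tz, rx, ry, rz], ...]. A call has 1 to 20 rows; each row is the pose to reach, as a shift and turn from the pose commanded when the call began, along the tool's axes at that moment, turning the shorter way round; what a row does not reach only later rows make up. A row lasts 1/8 s, in which the tool goes at most 62.5 mm and 10.7 degrees, less where a joint would pass 70% of its speed; a pose out of reach is approached as far as the arm can. A call with a number of a shift or a turn outside -1 to 1 is refused whole. A call with a gripper value outside its range is refused whole. The fingers move at their own pace and stop on an object; FORCE is the grip in N (left out, the last holds). Time passes only in rows, so rows that repeat a pose let the fingers close. It gives the time, the measured TCP pose, the force, the opening and the grip force at its end, in the units of the state.
- robot.read_state(): the state, without advancing time (a new reading comes with each control period).
- robot.read_camera(name): name is "scene" or "top" or "wrist"; returns a dict with "frame" (400x640x3 uint8, red, green, blue), "fx", "fy", "cx", "cy" (pixels), "rvec" (rotation vector, rad) and "tvec" (3), from world to camera coordinates, as OpenCV has them; the wrist camera has in their place "T_tool_cam" (4x4, takes a point from camera to tool coordinates, whose origin is the TCP and whose axes are the flange's). Camera axes: x right, y down, z forward; pixel columns grow to the right and rows downward; lengths in m; the calibration is good to about 2 mm. A picture is of the moment at which its call begins: read the wrist's pose just before it. There is no depth.
- robot.close_job(): hands the job in; it is judged then, once.
Trained networks look in a picture, given as the dict that the camera call returned (one of the last four; its "shot" number tells which), for a name from the list of things; names that differ only in an ending like _2 or _b are one class to them, and where a whole thing is asked for, a point or a joint stands for the part that bears it (a point fixed in the world has none). Each returns a list of dicts, best first, with "conf" (0 to 1); they miss things now and then, are a little off and sometimes report something else, mostly with a low value. They report only what shows in the picture. A call takes as long as a camera call.
- robot.regions_of(picture, name): "mask" (400x640 bool, what is visible of it) and "rect" ([left, top, right, bottom] in pixels, round what is visible of it).
The state is a dict: "t": time; "q": joint angles; "dq": joint speeds; "joint_torque": joint torques, N m; "tool_pos": TCP position; "orientation": TCP orientation; "force": force on the tool from outside, world axes, zero at the start; "wrist_torque": the same for the moment, N m; "opening": finger opening in m; "gripper_force": force on a finger pad.
Only numpy, scipy, OpenCV 4.12 (cv2) and the standard library are available. Lean on these libraries where they do the work, as an engineer would, in place of code of your own. Each camera call takes 0.05 s, during which the arm holds its last target. There are 200 camera calls.

## Task

Pick out the three capped bottles from the things on the shower shelf and stand each one upright in the round steel holder of its size - large bottle in the large holder, medium in the medium, small in the small - one after another, starting with the large bottle and finishing with the small one. Do not tip a bottle over, and leave the open tumbler, the pill box, the mirror and the foot brush where they are.

Things in the scene. Friction and masses are not known exactly. Their poses are not given: they have to be found in the camera images.
- large_bottle: the largest of the three capped bottles: upright lilac plastic cylinder 56 mm across and 115 mm high, topped by a round white cap 52 mm across and 35 mm high (150 mm in all), about 320 g, loose. Origin: centre of its underside; z up through the cap. Take it by the cap from above.
- medium_bottle: the middle one of the three capped bottles: upright lilac plastic cylinder 42 mm across and 85 mm high, topped by a round white cap 38 mm across and 30 mm high (115 mm in all), about 160 g, loose. Origin: centre of its underside; z up through the cap. Take it by the cap from above.
- small_bottle: the smallest of the three capped bottles: upright lilac plastic cylinder 30 mm across and 52 mm high, topped by a round white cap 26 mm across and 28 mm high (80 mm in all), about 60 g, loose. Origin: centre of its underside; z up through the cap. Take it by the cap from above.
- large_holder: the largest of the three round, shallow dark steel holders, fixed to the shelf: well 74 mm across inside, 82 mm outside, rim 18 mm and well floor 5 mm above the shelf. Origin: centre of its underside, on the shelf top (z = 0); z up.
- medium_holder: the middle one of the three round, shallow dark steel holders, fixed to the shelf: well 60 mm across inside, 68 mm outside, rim 18 mm and well floor 5 mm above the shelf. Origin: centre of its underside, on the shelf top (z = 0); z up.
- small_holder: the smallest of the three round, shallow dark steel holders, fixed to the shelf: well 48 mm across inside, 56 mm outside, rim 18 mm and well floor 5 mm above the shelf. Origin: centre of its underside, on the shelf top (z = 0); z up.
- tumbler: an open lilac plastic tumbler without a cap, 72 mm across the mouth and 90 mm high, loose; to be left alone. Origin: centre of its underside.
- pill_box: a clear plastic pill box, 120 x 36 x 23 mm, lying flat, loose; to be left alone. Origin: centre of its underside; x along its length.
- mirror: a small round steel hand mirror lying flat, 145 mm long with its handle, 8 mm thick, disc 80 mm across; to be left alone. Origin: underside, 30 mm from the disc's centre towards the handle; x points from the handle to the disc.
- foot_brush: a bamboo foot brush lying bristles down, 230 mm long, 50 mm wide, 34 mm high; to be left alone. Origin: underside, near the middle; x points from the handle to the head.

How it is judged:
By the outcome, as a careful person would: the job done as asked, in the order asked, and still so for the second after the job is handed in, with the robot touching nothing.
It also fails if it takes over 96 s, if anything falls off the work surface, if the arm or the gripper's body presses on something with over 40 N, if the wrist force passes 120 N, or if a joint passes its speed limit or range.

## Working session

There is one attempt and no reset: what is moved stays moved. The work goes in short steps, Python scripts to look and compute and a shell command to move; the robot and the scene stay as the last step left them, time stands still between calls to the robot, and variables do not carry over. Pictures are saved under pics/ and viewed, at most 14 in all, crops included, and the job is handed in when it is done.

```bash
mkdir -p pics; cat > h.py <<'E'
import numpy as np, cv2
from plant import robot
def ray(p,uv,st=None):
    d=np.array([(uv[0]-p['cx'])/p['fx'],(uv[1]-p['cy'])/p['fy'],1.])
    if 'rvec' in p:
        R=cv2.Rodrigues(np.array(p['rvec'],float))[0]; t=np.array(p['tvec'],float)
        return -R.T@t, R.T@d
    T=np.array(p['T_tool_cam']); Rt=cv2.Rodrigues(np.array(st['orientation'],float))[0]
    return Rt@T[:3,3]+np.array(st['tool_pos']), Rt@T[:3,:3]@d
def at(p,uv,z,st=None):
    o,d=ray(p,uv,st); return o+d*(z-o[2])/d[2]
E
python3 - <<'E'
from h import *
s=robot.read_state(); print({k:np.round(v,3) for k,v in s.items()})
for n in ['top','scene']:
    p=robot.read_camera(n); cv2.imwrite(f'pics/{n}0.png',p['frame'][:,:,::-1])
    o,d=ray(p,(p['cx'],p['cy'])); print(n,o,d,p['fx'])
    for k in ['large_bottle','medium_bottle','small_bottle','large_holder','medium_holder','small_holder','tumbler','pill_box','mirror','foot_brush']:
        for r in robot.regions_of(p,k)[:2]:
            print(k,round(r['conf'],2),np.round(r['rect']))
E
```

```text
{'t': np.float64(0.0), 'q': array([ 1.047,  0.131,  1.489,  0.   ,  1.523, -0.085]), 'dq': array([ 0.   ,  0.001, -0.002,  0.001,  0.   ,  0.   ]), 'joint_torque': array([-1.0000e-03, -5.5987e+01, -4.9174e+01,  7.7000e-02,  3.6000e-02,
       -0.0000e+00]), 'tool_pos': array([0.255, 0.543, 0.232]), 'orientation': array([-6.840e-01, -3.066e+00,  3.000e-03]), 'force': array([-0.229, -0.225, -0.785]), 'wrist_torque': array([0.024, 0.043, 0.001]), 'gripper_force': np.float64(0.0), 'opening': np.float64(0.093)}
top [0.46401782 0.01847617 1.17520486] [ 0.10224807 -0.00171347 -0.99475746] 365.0890109133383
large_bottle 0.64 [314. 234. 335. 250.]
large_bottle 0.22 [265. 131. 308. 154.]
medium_bottle 0.61 [340. 125. 409. 149.]
medium_bottle 0.43 [237. 245. 263. 270.]
large_holder 0.55 [181. 205. 211. 230.]
medium_holder 0.78 [392. 169. 410. 193.]
medium_holder 0.61 [392. 243. 420. 277.]
small_holder 0.79 [447. 206. 466. 222.]
tumbler 0.75 [238. 246. 264. 270.]
pill_box 0.58 [390. 240. 421. 279.]
mirror 0.57 [263. 133. 304. 157.]
foot_brush 0.7 [337. 125. 409. 149.]
scene [ 1.25272956 -0.03256842  0.98481679] [-0.56890876  0.01378229 -0.82228515] 441.7512640840127
large_bottle 0.6 [312. 117. 332. 166.]
large_bottle 0.58 [213. 130. 251. 165.]
medium_bottle 0.88 [403. 175. 430. 210.]
small_bottle 0.68 [321. 202. 329. 226.]
large_holder 0.58 [449. 166. 482. 190.]
medium_holder 0.71 [210. 204. 238. 231.]
small_holder 0.61 [157. 178. 176. 195.]
small_holder 0.25 [311. 115. 330. 166.]
tumbler 0.75 [385. 118. 413. 152.]
pill_box 0.82 [213. 128. 250. 164.]
mirror 0.51 [311. 114. 332. 165.]
foot_brush 0.68 [208. 248. 308. 289.]
```

```bash
python3 -c "
import cv2
a=cv2.imread('pics/top0.png')[90:310,150:490]; cv2.imwrite('pics/topc.png',cv2.resize(a,None,fx=2.35,fy=2.35))
a=cv2.imread('pics/scene0.png')[60:320,130:510]; cv2.imwrite('pics/scenec.png',cv2.resize(a,None,fx=2.1,fy=2.1))"
```

```text
(no output)
```

View pics/topc.png

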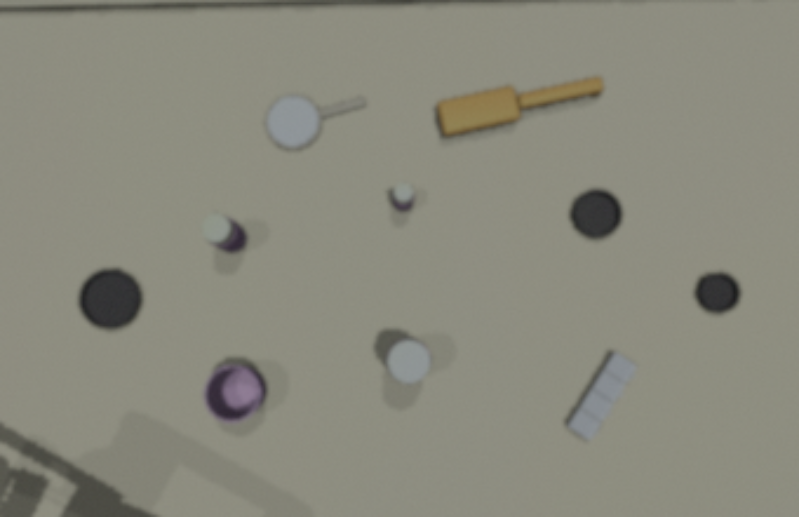

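View pics/scenec.png

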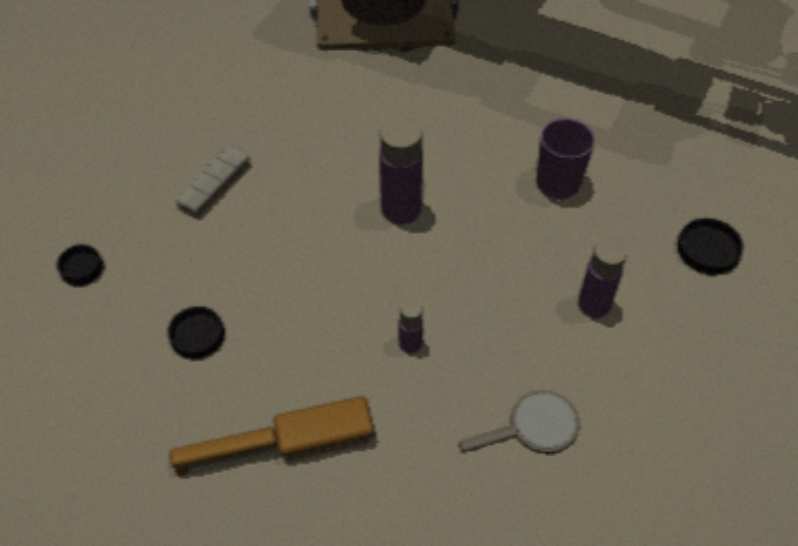

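Both views show everything clearly. In the top crop (full px = 150+u/2.35, 90+v/2.35), the caps are at (409,361) large, (217,229) medium and (402,193) small. The holders are at (111,298) large, (596,214) medium and (718,293) small.

```bash
cat >> h.py <<'E'
def go(x,y,z,yaw=None):
    """print shift in tool axes (m), and turn about tool z (share) to bring tool-y onto world yaw"""
    s=robot.read_state(); R=cv2.Rodrigues(np.array(s['orientation'],float))[0]
    d=R.T@(np.array([x,y,z])-np.array(s['tool_pos']))
    print('shift',np.round(d,4),'toolx',np.round(R[:,0],3),'tooly',np.round(R[:,1],3),'q',np.round(s['q'],2),'t',round(float(s['t']),2))
E
python3 - <<'E'
from h import *
p=robot.read_camera('top')
for n,u,v,z in [('L',409,361,.15),('M',217,229,.115),('S',402,193,.08),('LH',111,298,.012),('MH',596,214,.012),('SH',718,293,.012),('tumb',236,392,.09)]:
    print(n,np.round(at(p,(150+u/2.35,90+v/2.35),z),3))
q=robot.read_camera('scene')
for n,u,v,z in [('L',402,132,.15),('M',610,250,.115),('S',411,309,.08),('LH',710,245,.015),('MH',196,332,.015),('SH',80,265,.015)]:
    print(n,np.round(at(q,(130+u/2.1,60+v/2.1),z),3))
print(np.round(q['T_tool_cam'] if 'T_tool_cam' in q else robot.read_camera('wrist')['T_tool_cam'],3))
go(.385,.0,.28)
E
```

```text
L [0.437 0.007 0.15 ]
M [0.604 0.242 0.115]
S [0.65 0.01 0.08]
LH [0.527 0.407 0.012]
MH [ 0.627 -0.255  0.012]
SH [ 0.515 -0.416  0.012]
tumb [0.402 0.223 0.09 ]
L [0.441 0.008 0.15 ]
M [0.609 0.243 0.115]
S [0.657 0.008 0.08 ]
LH [0.533 0.406 0.015]
MH [ 0.636 -0.256  0.015]
SH [ 0.525 -0.415  0.015]
[[-0.    -0.968 -0.251  0.071]
 [ 1.    -0.    -0.     0.   ]
 [ 0.    -0.251  0.968 -0.153]
 [ 0.     0.     0.     1.   ]]
shift [-0.3485 -0.4364 -0.0474] toolx [-0.905  0.425  0.   ] tooly [ 0.425  0.905 -0.   ] q [ 1.05  0.13  1.49  0.    1.52 -0.09] t 1.25
```

```bash
python3 -c "
from h import *
go(.439,.0075,.29)"
```

```text
shift [-0.3942 -0.4067 -0.0574] toolx [-0.905  0.425  0.   ] tooly [ 0.425  0.905 -0.   ] q [ 1.05  0.13  1.49  0.    1.52 -0.09] t 1.25
```

```bash
python3 -m handwheel '[[-1,0,0,-0.057,0,0,0],[-1,-0.394,-0.407,-0.057,0,0,0],[-1,-0.394,-0.407,-0.057,0,0,0],[-1,-0.394,-0.407,-0.057,0,0,0],[-1,-0.394,-0.407,-0.057,0,0,0],[-1,-0.394,-0.407,-0.057,0,0,0],[-1,-0.394,-0.407,-0.057,0,0,0],[-1,-0.394,-0.407,-0.057,0,0,0],[-1,-0.394,-0.407,-0.057,0,0,0],[-1,-0.394,-0.407,-0.057,0,0,0],[-1,-0.394,-0.407,-0.057,0,0,0],[-1,-0.394,-0.407,-0.057,0,0,0],[-1,-0.394,-0.407,-0.057,0,0,0],[-1,-0.394,-0.407,-0.057,0,0,0]]' 25
cat >> h.py <<'E'
def look(name):
    s=robot.read_state(); p=robot.read_camera('wrist'); cv2.imwrite(f'pics/{name}.png',p['frame'][:,:,::-1]); 
    np.savez('last.npz',T=p['T_tool_cam'],k=[p['fx'],p['fy'],p['cx'],p['cy']],o=s['orientation'],x=s['tool_pos'])
def lastat(uv,z):
    f=np.load('last.npz'); k=f['k']
    return at(dict(T_tool_cam=f['T'],fx=k[0],fy=k[1],cx=k[2],cy=k[3]),uv,z,dict(orientation=f['o'],tool_pos=f['x']))
E
python3 -c "
from h import *
look('w1'); go(.439,.0075,.29)"
```

```text
t: 3.0
tool_pos: [0.4385, 0.0087, 0.2898]
orientation: [0.68, 3.067, 0.0]
force: [-0.7, -0.6, -0.0]
opening: 0.093
gripper_force: 0.0
shift [-0.0009 -0.0008 -0.0003] toolx [-0.906  0.423 -0.   ] tooly [0.423 0.906 0.   ] q [-0.1  -0.33  1.82  0.    1.66 -1.23] t 3.05
```

View pics/w1.png

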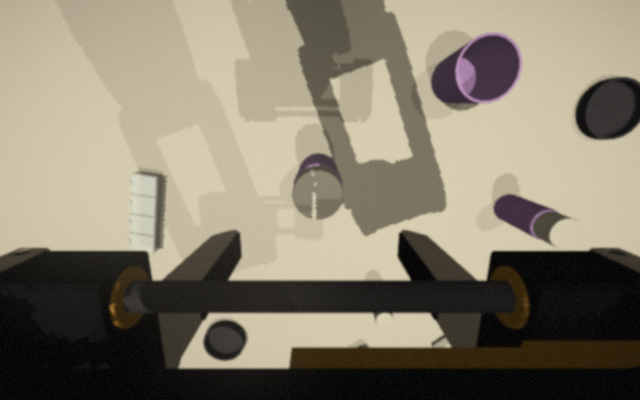

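The wrist view shows the large cap at about (318,194), between the fingers.

```bash
python3 -c "
from h import *
print(lastat((318,194),.15), lastat((342,194),.15)-lastat((294,194),.15))
print('LH',lastat((611,107),.012),'M',lastat((563,231),.115))
x=lastat((318,194),.15); go(x[0],x[1],.128)"
```

```text
[0.43631149 0.00869371 0.15      ] [0.02025202 0.04342615 0.        ]
LH [0.52412011 0.40932683 0.012     ] M [0.60297467 0.24285401 0.115     ]
shift [ 0.0021 -0.0009  0.1617] toolx [-0.906  0.423 -0.   ] tooly [0.423 0.906 0.   ] q [-0.1  -0.33  1.82  0.    1.66 -1.23] t 3.05
```

```bash
python3 -m handwheel '[[-1,0.002,-0.001,0.05,0,0,0],[-1,0.002,-0.001,0.1,0,0,0],[-1,0.002,-0.001,0.13,0,0,0],[-1,0.002,-0.001,0.158,0,0,0],[-1,0.002,-0.001,0.158,0,0,0],[0.3,0.002,-0.001,0.158,0,0,0],[0.3,0.002,-0.001,0.158,0,0,0],[0.3,0.002,-0.001,0.158,0,0,0],[0.3,0.002,-0.001,0.158,0,0,0],[0.3,0.002,-0.001,0.158,0,0,0],[0.3,0.002,-0.001,0.158,0,0,0]]' 30
```

```text
t: 4.42
tool_pos: [0.4367, 0.0073, 0.1319]
orientation: [0.684, 3.066, 0.0]
force: [0.2, 0.9, 1.2]
opening: 0.0515
gripper_force: 30.0
```

```bash
python3 -m handwheel '[[0.3,0,0,-0.05,0,0,0],[0.3,0,0,-0.12,0,0,0],[0.3,0,0,-0.12,0,0,0]]'
python3 -c "
from h import *
go(.526,.408,.252)
p=robot.read_camera('top')
for k in ['large_holder','medium_holder','small_holder']:
  for r in robot.regions_of(p,k)[:2]:
    ys,xs=np.nonzero(r['mask']); c,rad=cv2.minEnclosingCircle(np.c_[xs,ys].astype(np.float32)); print(k,r['conf'],c,rad,at(p,c,.012))
print(robot.read_state()['opening'])"
```

```text
t: 4.8
tool_pos: [0.4385, 0.007, 0.2563]
orientation: [0.682, 3.059, 0.001]
force: [0.6, 0.4, -4.0]
opening: 0.0515
gripper_force: 30.0
shift [0.0912 0.4001 0.0046] toolx [-0.905  0.425 -0.007] tooly [0.425 0.905 0.002] q [-0.1  -0.34  1.88 -0.    1.59 -1.23] t 4.8
large_holder 0.71 (196.5, 217.0) 14.009025573730469 [0.52628763 0.40924969 0.012     ]
medium_holder 0.73 (403.3333435058594, 180.3333282470703) 11.642926216125488 [ 0.62934247 -0.25466682  0.012     ]
small_holder 0.81 (455.6071472167969, 214.7857208251953) 9.0468111038208 [ 0.51485927 -0.41604602  0.012     ]
small_holder 0.5 (249.6492462158203, 257.30596923828125) 13.754072189331055 [0.39561131 0.24035267 0.012     ]
0.05139747522674816
```

```bash
python3 -m handwheel '[[0.3,0.01,0.04,0,0,0,0],[0.3,0.02,0.09,0,0,0,0],[0.3,0.03,0.14,0,0,0,0],[0.3,0.045,0.19,0,0,0,0],[0.3,0.055,0.24,0,0,0,0],[0.3,0.065,0.29,0,0,0,0],[0.3,0.077,0.34,0,0,0,0],[0.3,0.086,0.38,0,0,0,0],[0.3,0.091,0.4,0,0,0,0],[0.3,0.091,0.4,0,0,0,0],[0.3,0.091,0.4,0,0,0,0],[0.3,0.091,0.4,0.02,0,0,0],[0.3,0.091,0.4,0.02,0,0,0]]'
python3 -c "
from h import *
go(.526,.408,.137); look('w2')"
```

```text
t: 6.62
tool_pos: [0.5227, 0.4064, 0.2281]
orientation: [-0.684, -3.062, 0.006]
force: [-0.1, -0.1, -4.7]
opening: 0.0514
gripper_force: 30.0
shift [-0.0025  0.0033  0.0911] toolx [-0.905  0.426  0.003] tooly [ 0.426  0.905 -0.005] q [ 0.58  0.3   1.3  -0.    1.55 -0.55] t 6.62
```

View pics/w2.png

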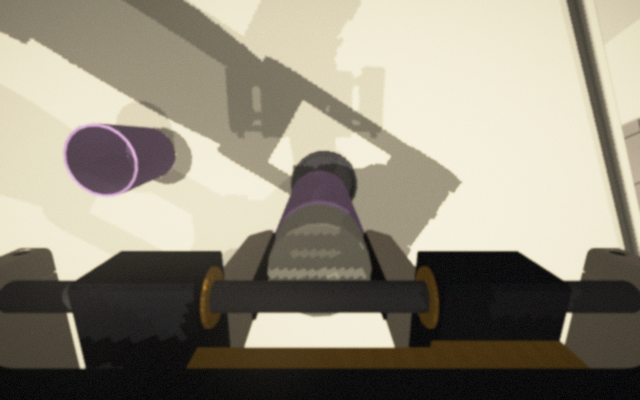

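The bottle hangs straight. The holder's far rim shows at (292–356, top 152), so its centre is near (324,183).

```bash
python3 -c "
from h import *
print(lastat((324,183),.018),lastat((324,152),.018),np.linalg.norm(lastat((356,180),.018)-lastat((292,180),.018)))"
```

```text
[0.52497263 0.41104984 0.018     ] [0.49080983 0.42695124 0.018     ] 0.07830570623004637
```

```bash
python3 -m handwheel '[[0.3,-0.003,0.004,0.03,0,0,0],[0.3,-0.003,0.004,0.06,0,0,0],[0.3,-0.003,0.004,0.075,0,0,0],[0.3,-0.003,0.004,0.082,0,0,0],[0.3,-0.003,0.004,0.087,0,0,0],[0.3,-0.003,0.004,0.089,0,0,0],[0.3,-0.003,0.004,0.089,0,0,0]]'; python3 -c "
from h import *
go(.527,.409,.137)"
```

```text
t: 7.55
tool_pos: [0.5287, 0.4106, 0.1434]
orientation: [0.684, 3.066, 0.001]
force: [0.2, -0.1, -4.6]
opening: 0.0514
gripper_force: 30.0
shift [ 0.0008 -0.0022  0.0064] toolx [-0.905  0.425 -0.001] tooly [0.425 0.905 0.001] q [ 0.58  0.37  1.38 -0.    1.4  -0.55] t 7.55
```

```bash
python3 -m handwheel '[[0.3,0,-0.002,0.003,0,0,0],[0.3,0,-0.002,0.006,0,0,0],[0.3,0,-0.002,0.006,0,0,0]]'
```

```text
t: 7.92
tool_pos: [0.5277, 0.4087, 0.1369]
orientation: [0.684, 3.066, 0.001]
force: [1.1, 0.1, -2.5]
opening: 0.0513
gripper_force: 30.0
```

```bash
python3 -m handwheel '[[0.3,0,0,0.001,0,0,0],[0,0,0,0.001,0,0,0],[-0.5,0,0,0,0,0,0],[-0.7,0,0,0,0,0,0],[-0.7,0,0,0,0,0,0],[-0.7,0,0,-0.03,0,0,0],[-0.7,0,0,-0.08,0,0,0],[-0.7,0,0,-0.14,0,0,0],[-0.7,0,0,-0.14,0,0,0]]'; python3 -c "
from h import *
p=robot.read_camera('scene'); cv2.imwrite('pics/s1.png',cv2.resize(p['frame'][60:280,230:510,::-1],None,fx=2.5,fy=2.5))
go(.605,.2425,.24)"
```

```text
t: 9.05
tool_pos: [0.53, 0.4102, 0.2845]
orientation: [0.682, 3.058, 0.013]
force: [-0.1, 0.0, -0.4]
opening: 0.0789
gripper_force: 0.0
shift [-0.1397 -0.1192  0.0404] toolx [-0.905  0.425 -0.003] tooly [0.425 0.905 0.006] q [ 0.58  0.3   1.21  0.    1.63 -0.55] t 9.1
```

View pics/s1.png

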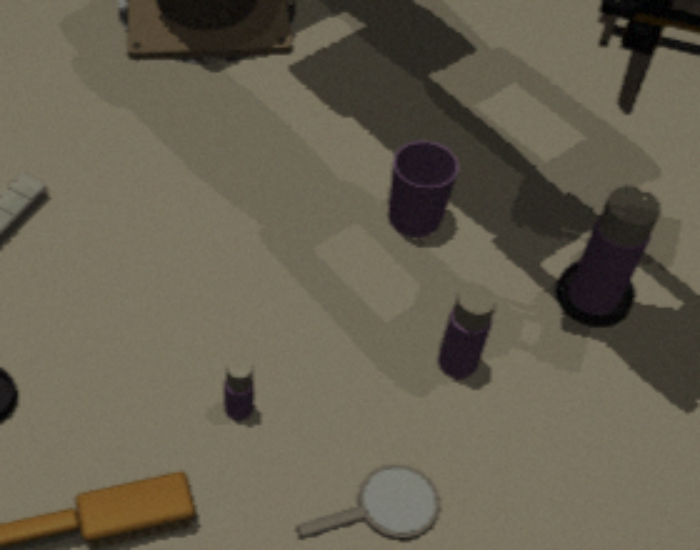

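The large bottle stands in its holder at about (597,290). Next is the medium bottle.

```bash
python3 -m handwheel '[[-0.7,-0.04,-0.034,0,0,0,0],[-0.7,-0.08,-0.068,0,0,0,0],[-0.7,-0.12,-0.1,0.01,0,0,0],[-0.7,-0.139,-0.119,0.03,0,0,0],[-0.7,-0.139,-0.119,0.03,0,0,0],[-0.7,-0.139,-0.119,0.03,0,0,0]]'; python3 -c "
from h import *
look('w3');go(.605,.2425,.098)"
```

```text
t: 9.85
tool_pos: [0.6022, 0.2423, 0.2458]
orientation: [-0.683, -3.065, 0.001]
force: [-0.1, 0.6, 0.6]
opening: 0.0795
gripper_force: 0.0
shift [-0.0026  0.0007  0.1486] toolx [-0.906  0.424  0.   ] tooly [0.424 0.906 0.   ] q [ 0.3   0.26  1.32  0.    1.57 -0.83] t 9.9
```

View pics/w3.png

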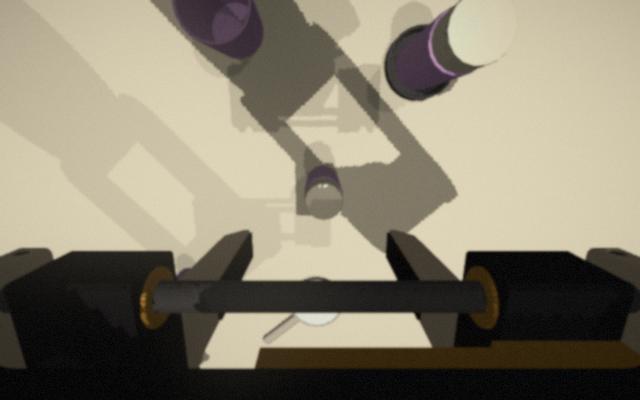

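The medium cap is centred at about (324,200).

```bash
python3 -c "
from h import *
x=lastat((324,200),.115);print(x,np.linalg.norm(lastat((343,200),.115)-lastat((305,200),.115)));go(x[0],x[1],.1)"
```

```text
[0.60575515 0.24592725 0.115     ] 0.03696310019857542
shift [-0.0018  0.0042  0.1466] toolx [-0.906  0.424  0.   ] tooly [0.424 0.906 0.   ] q [ 0.3   0.26  1.32  0.    1.57 -0.83] t 9.9
```

```bash
python3 -m handwheel '[[-0.7,-0.002,0.003,0.05,0,0,0],[-0.7,-0.002,0.003,0.1,0,0,0],[-0.7,-0.002,0.003,0.13,0,0,0],[-0.7,-0.002,0.003,0.145,0,0,0],[-0.7,-0.002,0.003,0.145,0,0,0],[-0.7,-0.002,0.003,0.145,0,0,0],[0.5,-0.002,0.003,0.145,0,0,0],[0.5,-0.002,0.003,0.145,0,0,0],[0.5,-0.002,0.003,0.145,0,0,0],[0.5,-0.002,0.003,0.145,0,0,0],[0.5,-0.002,0.003,0.145,0,0,0],[0.5,-0.002,0.003,0.145,0,0,0]]' 25
```

```text
t: 11.4
tool_pos: [0.6059, 0.2436, 0.1016]
orientation: [-0.684, -3.066, 0.0]
force: [-0.3, 0.8, -0.3]
opening: 0.0378
gripper_force: 25.0
```

```bash
python3 -m handwheel '[[0.5,0,0,-0.05,0,0,0],[0.5,0,0,-0.1,0,0,0],[0.5,0,0,-0.13,0,0,0],[0.5,-0.02,-0.038,-0.13,0,0,0],[0.5,-0.044,-0.082,-0.13,0,0,0],[0.5,-0.067,-0.128,-0.13,0,0,0],[0.5,-0.09,-0.172,-0.13,0,0,0],[0.5,-0.113,-0.216,-0.13,0,0,0],[0.5,-0.137,-0.26,-0.13,0,0,0],[0.5,-0.16,-0.304,-0.13,0,0,0],[0.5,-0.184,-0.35,-0.13,0,0,0],[0.5,-0.208,-0.395,-0.13,0,0,0],[0.5,-0.225,-0.428,-0.13,0,0,0],[0.5,-0.232,-0.442,-0.13,0,0,0],[0.5,-0.232,-0.442,-0.12,0,0,0],[0.5,-0.232,-0.442,-0.11,0,0,0],[0.5,-0.232,-0.442,-0.11,0,0,0]]'
python3 -c "
from h import *
look('w4');go(.628,-.255,.107)"
```

```text
t: 13.52
tool_pos: [0.6275, -0.253, 0.2095]
orientation: [-0.68, -3.064, -0.002]
force: [0.2, 0.4, -2.1]
opening: 0.0377
gripper_force: 24.9
shift [-0.001  -0.0014  0.1036] toolx [-0.906  0.423  0.002] tooly [0.423 0.906 0.   ] q [-0.46  0.35  1.27  0.    1.52 -1.59] t 13.57
```

View pics/w4.png

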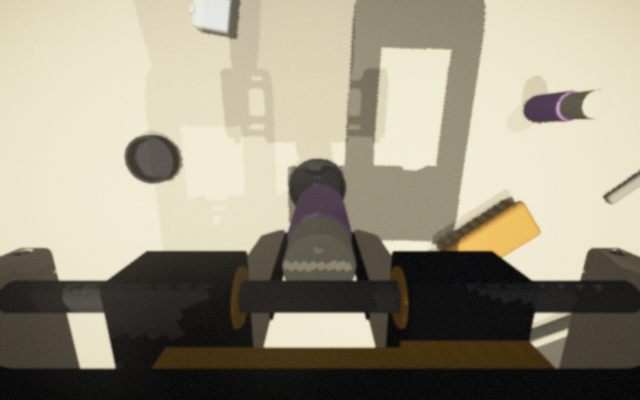

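The medium holder's far rim shows at (289–346, top 158), and the small holder at (153,158).

```bash
python3 -c "
from h import *
x=lastat((317.5,158),.018);c=x+.034*np.array([.906,-.423,0]);print(c,np.linalg.norm(lastat((346,185),.018)-lastat((289,185),.018)),lastat((153,158),.014))
go((c[0]+.629)/2,(c[1]-.2547)/2,.107)"
```

```text
[ 0.62804389 -0.25507702  0.018     ] 0.06646180034927505 [ 0.51730081 -0.4127818   0.014     ]
shift [-0.0014 -0.0011  0.1036] toolx [-0.906  0.423  0.002] tooly [0.423 0.906 0.   ] q [-0.46  0.35  1.27  0.    1.52 -1.59] t 13.57
```

```bash
python3 -m handwheel '[[0.5,-0.001,-0.001,0.04,0,0,0],[0.5,-0.001,-0.001,0.07,0,0,0],[0.5,-0.001,-0.001,0.087,0,0,0],[0.5,-0.001,-0.001,0.094,0,0,0],[0.5,-0.001,-0.001,0.099,0,0,0],[0.5,-0.001,-0.001,0.1,0,0,0],[0.5,-0.001,-0.001,0.1,0,0,0]]'
```

```text
t: 14.45
tool_pos: [0.6291, -0.2566, 0.1126]
orientation: [0.684, 3.065, -0.001]
force: [-0.2, -0.6, -1.2]
opening: 0.0378
gripper_force: 24.9
```

Now lower the last 6 mm, release and rise.

```bash
python3 -m handwheel '[[0.5,0,0.001,0.003,0,0,0],[0.5,0,0.001,0.006,0,0,0],[0.5,0,0.001,0.006,0,0,0]]'; python3 -m handwheel '[[0.5,0,0,0.001,0,0,0],[0.1,0,0,0.001,0,0,0],[-0.3,0,0,0,0,0,0],[-0.5,0,0,0,0,0,0],[-0.5,0,0,0,0,0,0],[-0.5,0,0,-0.03,0,0,0],[-0.5,0,0,-0.08,0,0,0],[-0.5,0,0,-0.11,0,0,0],[-0.5,0,0,-0.11,0,0,0]]'; python3 -c "
from h import *
p=robot.read_camera('scene'); cv2.imwrite('pics/s2.png',cv2.resize(p['frame'][100:300,150:450,::-1],None,fx=2.5,fy=2.5))
go(.653,.009,.2)"
```

```text
t: 14.82
tool_pos: [0.6297, -0.2554, 0.1064]
orientation: [0.683, 3.065, 0.0]
force: [0.2, 0.6, 3.3]
opening: 0.0378
gripper_force: 25.0
t: 15.95
tool_pos: [0.6308, -0.2563, 0.2198]
orientation: [0.682, 3.06, -0.003]
force: [1.1, 0.5, -0.6]
opening: 0.0697
gripper_force: 0.0
shift [0.0915 0.2496 0.0167] toolx [-0.905  0.425 -0.003] tooly [ 0.425  0.905 -0.   ] q [-0.46  0.35  1.26 -0.    1.53 -1.59] t 16.0
```

View pics/s2.png

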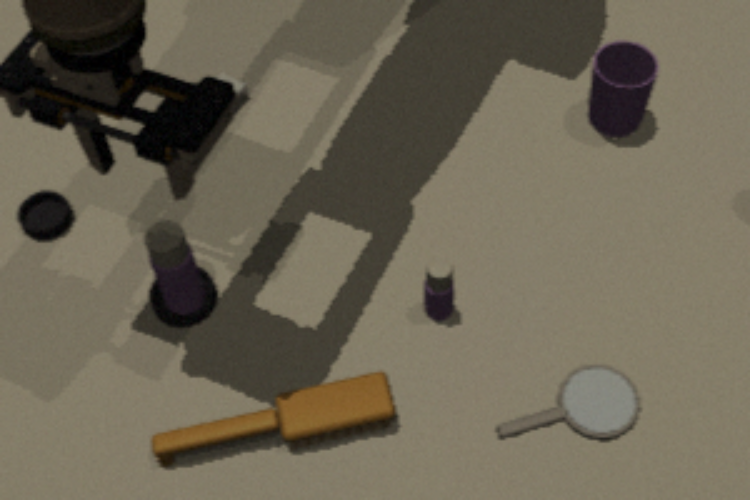

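The medium bottle stands in its holder at about (184,290). Next is the small bottle.

```bash
python3 -m handwheel '[[-0.5,0.015,0.04,0,0,0,0],[-0.5,0.033,0.09,0,0,0,0],[-0.5,0.051,0.14,0,0,0,0],[-0.5,0.07,0.19,0,0,0,0],[-0.5,0.086,0.235,0.01,0,0,0],[-0.5,0.091,0.25,0.017,0,0,0],[-0.5,0.091,0.25,0.017,0,0,0],[-0.5,0.091,0.25,0.017,0,0,0]]'; python3 -c "
from h import *
look('w5');go(.653,.009,.065)"
```

```text
t: 17.0
tool_pos: [0.6527, 0.008, 0.1981]
orientation: [-0.685, -3.065, 0.001]
force: [0.2, 0.3, 0.3]
opening: 0.0698
gripper_force: 0.0
shift [0.0005 0.0012 0.1336] toolx [-0.905  0.426 -0.   ] tooly [ 0.426  0.905 -0.   ] q [-0.07  0.29  1.37 -0.    1.48 -1.2 ] t 17.05
```

View pics/w5.png

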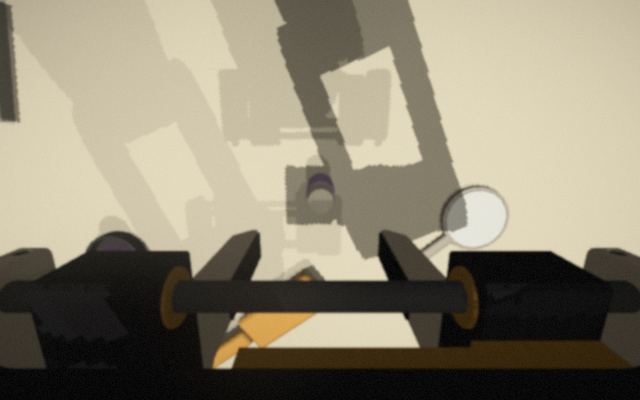

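The small cap is centred at about (320,200).

```bash
python3 -c "
from h import *
x=lastat((320,200),.08);print(x,np.linalg.norm(lastat((334,200),.08)-lastat((306,200),.08)));go(x[0],x[1],.067)"
```

```text
[0.65173618 0.00931375 0.08      ] 0.026016978140029935
shift [0.0017 0.001  0.1316] toolx [-0.905  0.426 -0.   ] tooly [ 0.426  0.905 -0.   ] q [-0.07  0.29  1.37 -0.    1.48 -1.2 ] t 17.05
```

```bash
python3 -m handwheel '[[-0.5,0.001,0.001,0.05,0,0,0],[-0.5,0.001,0.001,0.09,0,0,0],[-0.5,0.001,0.001,0.115,0,0,0],[-0.5,0.001,0.001,0.131,0,0,0],[-0.5,0.001,0.001,0.131,0,0,0],[-0.5,0.001,0.001,0.131,0,0,0],[0.7,0.001,0.001,0.131,0,0,0],[0.7,0.001,0.001,0.131,0,0,0],[0.7,0.001,0.001,0.131,0,0,0],[0.7,0.001,0.001,0.131,0,0,0],[0.7,0.001,0.001,0.131,0,0,0],[0.7,0.001,0.001,0.131,0,0,0]]' 15
```

```text
t: 18.55
tool_pos: [0.6523, 0.0109, 0.0676]
orientation: [-0.684, -3.066, 0.0]
force: [-0.2, -0.2, -0.2]
opening: 0.0257
gripper_force: 15.0
```

```bash
python3 -m handwheel '[[0.7,0,0,-0.05,0,0,0],[0.7,0,0,-0.1,0,0,0],[0.7,0,0,-0.15,0,0,0],[0.7,-0.005,-0.038,-0.15,0,0,0],[0.7,-0.011,-0.085,-0.15,0,0,0],[0.7,-0.017,-0.133,-0.15,0,0,0],[0.7,-0.023,-0.18,-0.15,0,0,0],[0.7,-0.029,-0.225,-0.15,0,0,0],[0.7,-0.035,-0.27,-0.15,0,0,0],[0.7,-0.041,-0.317,-0.15,0,0,0],[0.7,-0.047,-0.363,-0.15,0,0,0],[0.7,-0.053,-0.408,-0.15,0,0,0],[0.7,-0.057,-0.435,-0.15,0,0,0],[0.7,-0.058,-0.443,-0.14,0,0,0],[0.7,-0.058,-0.443,-0.12,0,0,0],[0.7,-0.058,-0.443,-0.1,0,0,0],[0.7,-0.058,-0.443,-0.1,0,0,0],[0.7,-0.058,-0.443,-0.1,0,0,0]]'
python3 -c "
from h import *
look('w6');go(.516,-.415,.073)"
```

```text
t: 20.8
tool_pos: [0.5171, -0.4141, 0.1676]
orientation: [-0.682, -3.066, -0.0]
force: [-0.6, 0.3, -1.7]
opening: 0.0259
gripper_force: 15.0
shift [ 0.0011 -0.0009  0.0954] toolx [-0.906  0.424 -0.001] tooly [ 0.424  0.906 -0.   ] q [-0.75  0.33  1.37  0.    1.44 -1.89] t 20.85
```

View pics/w6.png

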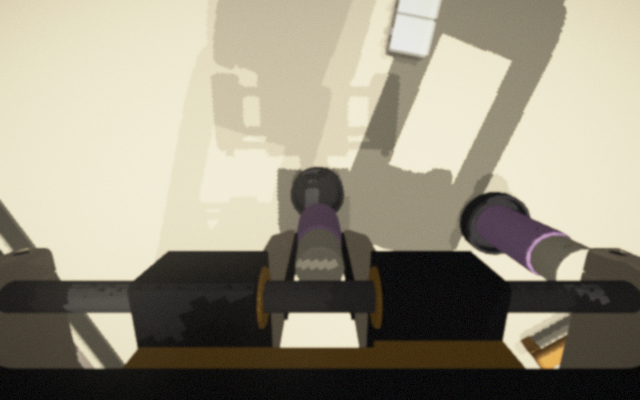

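The small holder's far rim shows at (291–344, top 166).

```bash
python3 -c "
from h import *
x=lastat((317.5,166),.018);c=x+.028*np.array([.906,-.424,0]);print(c,np.linalg.norm(lastat((344,190),.018)-lastat((291,190),.018)))
go((c[0]+.515)/2,(c[1]-.416)/2,.0725)"
```

```text
[ 0.51582681 -0.41513879  0.018     ] 0.05450396150978341
shift [ 0.0014 -0.0017  0.0959] toolx [-0.906  0.424 -0.001] tooly [ 0.424  0.906 -0.   ] q [-0.75  0.33  1.37  0.    1.44 -1.89] t 20.85
```

```bash
python3 -m handwheel '[[0.7,0.001,-0.001,0.03,0,0,0],[0.7,0.001,-0.001,0.06,0,0,0],[0.7,0.001,-0.001,0.077,0,0,0],[0.7,0.001,-0.001,0.085,0,0,0],[0.7,0.001,-0.001,0.09,0,0,0],[0.7,0.001,-0.001,0.09,0,0,0],[0.7,0.001,-0.001,0.09,0,0,0]]'
```

```text
t: 21.72
tool_pos: [0.5159, -0.4157, 0.0787]
orientation: [0.683, 3.065, -0.001]
force: [0.6, -0.6, -1.3]
opening: 0.0259
gripper_force: 15.0
```

```bash
python3 -m handwheel '[[0.7,0,0,0.003,0,0,0],[0.7,0,0,0.006,0,0,0],[0.7,0,0,0.006,0,0,0]]'; python3 -m handwheel '[[0.7,0,0,0,0,0,0],[0.4,0,0,0,0,0,0],[0,0,0,0,0,0,0],[-0.3,0,0,0,0,0,0],[-0.3,0,0,0,0,0,0],[-0.3,0,0,-0.03,0,0,0],[-0.3,0,0,-0.08,0,0,0],[-0.3,0,0,-0.14,0,0,0],[-0.3,0,0,-0.14,0,0,0],[-0.3,0,0,-0.14,0,0,0]]'; python3 -c "
from h import *
p=robot.read_camera('scene'); cv2.imwrite('pics/s3.png',cv2.resize(p['frame'][60:320,130:510,::-1],None,fx=2.1,fy=2.1))"
```

```text
t: 22.1
tool_pos: [0.5157, -0.416, 0.0723]
orientation: [0.684, 3.065, -0.002]
force: [0.1, -1.8, 3.3]
opening: 0.0259
gripper_force: 15.0
t: 23.35
tool_pos: [0.5154, -0.4153, 0.2116]
orientation: [0.684, 3.066, -0.0]
force: [0.7, 0.0, -1.2]
opening: 0.0603
gripper_force: 0.0
```

View pics/s3.png

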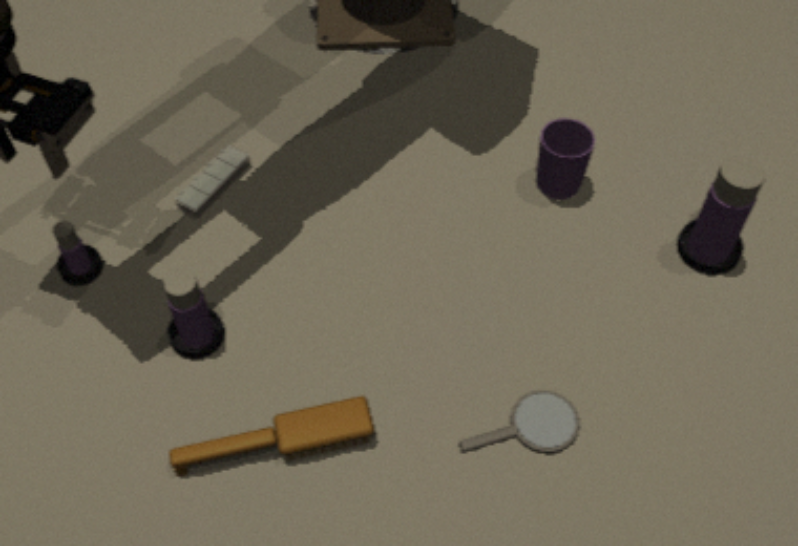

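All three bottles stand in their holders at about (711,245), (196,332) and (80,265). The tumbler, pill box, mirror and brush have not moved, so I'm handing in.

```bash
python3 -c "
from plant import robot
print(robot.close_job())"
```

```text
the job is handed in; nothing more can be done
None
```

The large, medium and small bottles were placed upright in their matching holders, in that order, in about 23 s; the last picture shows the tumbler, pill box, mirror and foot brush still in place, and the job is handed in.

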